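Clean the glue pot and pack the repair kit

TASK

Take the upright brush out of its wooden block and scrub out the empty metal glue pot where it stands on the bench: right down to the bottom, up by at least half the pot's depth, and right down to the bottom again, then stand the brush back in its block. After that pack the pot, the wooden heel and the amber jar side by side in the narrow plywood tray, so that all three stand upright and flat on its floor; it is a snug fit, so the heel must go with its longer side across the tray. Set things down rather than drop them, do not tip the pot, heel or jar over, and leave the other things on the bench where they are.

Things in the scene. Friction and masses are not known exactly. Their poses are not given: they have to be found in the camera images.
- tray: narrow open plywood tray, fixed to the bench: outside 73 x 170 x 42 mm (x, y, z), inside 61 x 158 mm, floor 5 mm thick, walls 6 mm thick and 42 mm high from the bench; origin on the bench under its centre, long side along its y axis. The pot, heel and jar are taller than its walls, so fingers can hold them above the long walls
- brush_block: dark wooden block, fixed to the bench, 72 x 72 x 60 mm, with a square well 36 x 36 mm, 45 mm deep, open at the top in its middle (well floor 15 mm above the bench), in which the brush stands; origin on the bench under its centre, z up
- brush: long brush standing upright, head down: round bristle head of diameter 28 mm and 45 mm high, above it a round wooden handle of diameter 15 mm, 165 mm overall; origin at the centre of the bristle end (underside), z along the handle, upward
- pot: open round aluminium glue pot, outer diameter 54 mm, inner diameter 48 mm, 76 mm high, bottom 4 mm thick; origin under its centre, z up to the mouth
- heel: wooden block heel with a black rubber base, standing upright: 40 mm along its x axis, 54 mm along its y axis, 74 mm high; the +x side has rounded corners (radius 14 mm), leaving flats 26 mm wide at the two ends in y, whose middle lies 7 mm towards -x; origin under the centre of the 40 x 54 mm outline, z up
- jar: closed amber glass jar with a black screw lid, diameter 50 mm, 78 mm high; origin under its centre, z up
- last: bystander: brown shoe last with a pale wooden leg, 220 mm long, 68 mm wide, 105 mm high, lying sole down; origin under its middle, x towards the toe
- tack_tin: bystander: flat steel tack tin, diameter 50 mm, 20 mm high; origin under its centre
- spool: bystander: white thread spool standing on end, diameter 36 mm, 36 mm high; origin under its centre
- lift: bystander: flat black rubber heel lift, 62 x 52 x 12 mm (x, y, z); origin under its centre
- bottle: bystander: tall white bottle, diameter 64 mm, 190 mm high; origin under its centre
- hammer: bystander: hammer lying along its x axis, about 280 mm long, head at +x
- screwdriver: bystander: screwdriver lying along its x axis, about 200 mm long, tip at +x

How it is judged:
On the way, in this order (a step that is already met when the one before it is completed fails the run):
1. brush held, its bristle end within 10 mm of the pot's bottom, the pot upright outside the tray (z of brush in the frame of pot below 0.014 m and horizontal distance between brush and pot below 0.014 m and angle between pot's own z axis and vertical below 0.15 rad and contact force between the fingers and brush above 0.5 N and horizontal distance between pot and tray above 0.1 m), for 0.05 s.
2. brush drawn up inside the pot until its bristle end is at least 36 mm above the pot's bottom, still over the pot (z of brush in the frame of pot above 0.04 m and horizontal distance between brush and pot below 0.014 m and angle between pot's own z axis and vertical below 0.15 rad and contact force between the fingers and brush above 0.5 N and horizontal distance between pot and tray above 0.1 m), for 0.05 s.
3. brush down within 10 mm of the pot's bottom again (all of step 1), for 0.05 s.
4. brush standing in its block again and let go (horizontal distance between brush and brush_block below 0.012 m and z of brush in the frame of brush_block below 0.022 m and angle between brush's own z axis and vertical below 0.2 rad and contact force between the fingers and brush below 0.1 N), for 0.2 s.
At the end, for the whole second after the job is handed in: The brush stands in its block (bristle end within 12 mm of the block's axis and 7 mm of the well's floor, leaning less than 0.2 rad); the pot, the heel and the jar all stand inside the tray on its floor (underside within 4 mm of it), upright within 0.1 rad, all at rest (horizontal distance between brush and brush_block below 0.012 m and z of brush in the frame of brush_block below 0.022 m and angle between brush's own z axis and vertical below 0.2 rad and linear speed of each of brush, pot, heel, jar below 0.03 m/s and x of pot in the frame of tray between -0.015 and 0.015 m and y of pot in the frame of tray between -0.075 and 0.075 m and z of pot in the frame of tray between 0.002 and 0.009 m and angle between each of pot, heel, jar's own z axis and vertical below 0.1 rad and x of heel in the frame of tray between -0.015 and 0.015 m and y of heel in the frame of tray between -0.075 and 0.075 m and z of heel in the frame of tray between 0.002 and 0.009 m and x of jar in the frame of tray between -0.015 and 0.015 m and y of jar in the frame of tray between -0.075 and 0.075 m and z of jar in the frame of tray between 0.002 and 0.009 m); the robot touches nothing.
It fails at once if the pot, heel or jar is tipped over (more than 0.6 rad) (angle between any of pot, heel, jar's own z axis and vertical above 0.6 rad).
It fails at once if the pot, heel, jar or brush is dropped (falls free faster than 0.7 m/s, about 25 mm of fall) ((linear speed of pot above 0.7 m/s and contact force between the fingers and pot below 0.05 N) or (linear speed of heel above 0.7 m/s and contact force between the fingers and heel below 0.05 N) or (linear speed of jar above 0.7 m/s and contact force between the fingers and jar below 0.05 N) or (linear speed of brush above 0.7 m/s and contact force between the fingers and brush below 0.05 N)).
It fails at once if a bystander is moved more than 30 mm (distance of any of last, tack_tin, spool, lift, bottle, hammer, screwdriver from where it was at the start of the episode above 0.03 m).
It also fails if it takes over 72 s, if anything falls off the work surface, if the arm or the gripper's body presses on something with over 40 N, if the wrist force passes 120 N, or if a joint passes its speed limit or range.

ROBOT

A 6-joint arm with a two-finger parallel gripper is mounted at the origin on the work surface. World frame = base frame: x ahead of the robot, y to its left, z up, the work surface at z = 0. Lengths are in m, angles in rad, forces in N, time in s.
With the tool pointing down it reaches from about 0.275 to 0.85 m from the base axis. Payload 5.2 kg.
Tool frame: the origin (TCP) lies midway between the tips of the shut fingers; the grasp point (between the pads) lies 19 mm behind it; z points along the fingers, y is the line along which they close (so a half turn about z gives the same grasp; the last joint's range is limited). The gripper opens to 85 mm and grips with 20 to 120 N. Pads are 22 mm wide; open, the fingers measure 114 mm over their backs; the gripper's body (76 mm by 85 mm) begins 54 mm behind the grasp point. The pads swing forward as they close: fully open they stand 13 mm farther back than shut.
Start: joints at [-0.203, 0.259, 1.535, -0, 1.348, -0.203], TCP at [0.55, 0, 0.231] pointing down, gripper open.
Joint ranges: [-3.14, 3.14], [-0.91, 2.08], [0.19, 2.58], [-1.22, 4.36], [0.22, 2.71], [-3.12, 3.12]. Speed limits (rad/s): [2.57, 2.57, 3.14, 3.14, 3.14, 3.14].

INTERFACE

Orientations are given as a unit quaternion [w, x, y, z].
In Python, from bench import manip gives the robot as it stands. The module is installed in compiled form; this text tells all that it offers.
- The arm moves only by the shell command python3 -m inch 'ROWS'. ROWS is JSON, a list that holds one entry, the list of rows, each a list of 5 numbers: the opening, from -1 (shut) to 1 (fully open), then the shift along the tool's x, y, z in units of 2.5 cm (1.0 is 2.5 cm), then the turn about the tool's z in units of 360 degrees (1.0 is 360 degrees). In form: [[[grip, tx, ty, tz, yaw], ...]]. A call has 1 to 20 rows; each row shifts and turns the commanded pose from where the row before left it, along the tool's axes as they then stand; what a row does not reach is not made up. A row lasts 1/12 s, in which the tool goes at most 41.7 mm and 7.16 degrees, less where a joint would pass 70% of its speed; a pose out of reach is approached as far as the arm can. A call with a number of a shift or a turn outside -1 to 1 is refused whole. A call with a gripper value outside its range is refused whole. The fingers move at their own pace and stop on an object; the grip force is fixed at half the most. Time passes only in rows, so rows that do not move let the fingers close. It gives the time, the measured TCP pose, the force, the opening and the grip force at its end, in the units of the state.
- manip.state(): the state, without advancing time (a new reading comes with each control period).
- manip.grab_frame(name): name is "scene" or "side" or "wrist"; returns a dict with "pixels" (480x640x3 uint8, blue, green, red), "intrinsics" (3x3 intrinsics, pixels), "position" and "attitude" of the camera in the world; the wrist camera has in their place "T_tool_cam" (4x4, takes a point from camera to tool coordinates, whose origin is the TCP and whose axes are the flange's). Camera axes: x right, y up, looking along -z (the intrinsics and any distortion apply to the point x, -y, -z); pixel columns grow to the right and rows downward; lengths in m; the calibration is good to about 2 mm. A picture is of the moment at which its call begins: read the wrist's pose just before it. There is no depth.
- manip.close_job(): hands the job in; it is judged then, once.
The state is a dict: "time_s": time; "joints": joint angles; "dq": joint speeds; "joint_efforts": joint torques, N m; "tool_pos": TCP position; "orientation": TCP orientation; "contact_force": force on the tool from outside, world axes, zero at the start; "torque": the same for the moment, N m; "finger_gap": finger opening in m; "finger_force": force on a finger pad.
Only numpy, scipy, OpenCV 4.12 (cv2) and the standard library are available. Lean on these libraries where they do the work, as an engineer would, in place of code of your own. Each camera call takes 0.05 s, during which the arm holds its last target. There are 200 camera calls.

## Working session

There is one attempt and no reset: what is moved stays moved. The work goes in short steps, Python scripts to look and compute and a shell command to move; the robot and the scene stay as the last step left them, time stands still between calls to the robot, and variables do not carry over. Pictures are saved under pics/ and viewed, at most 10 in all, crops included, and the job is handed in when it is done.

```bash
mkdir -p pics
cat > h.py <<'E'
import numpy as np, cv2, json
from bench import manip
from scipy.spatial.transform import Rotation as R
def rot(q): return R.from_quat([q[1],q[2],q[3],q[0]]).as_matrix()
def grab(n):
    s=manip.state(); f=manip.grab_frame(n); K=np.array(f["intrinsics"])
    if n=="wrist":
        T=np.array(f["T_tool_cam"]); A=rot(s["orientation"])
        Rc=A@T[:3,:3]; p=A@T[:3,3]+np.array(s["tool_pos"])
    else:
        a=np.array(f["attitude"]); Rc=a if a.shape==(3,3) else rot(a); p=np.array(f["position"])
    return dict(im=np.array(f["pixels"]),K=K,R=Rc,p=p,keys=list(f.keys()))
def ray(c,u,v):
    d=np.linalg.inv(c["K"])@[u,v,1]; d=c["R"]@[d[0],-d[1],-d[2]]; return d/np.linalg.norm(d)
def plane(c,u,v,z):
    d=ray(c,u,v); return c["p"]+d*(z-c["p"][2])/d[2]
def tri(c1,u1,c2,u2):
    a,b=ray(c1,*u1),ray(c2,*u2); t=np.linalg.lstsq(np.c_[a,-b],c2["p"]-c1["p"],rcond=None)[0]
    x,y=c1["p"]+a*t[0],c2["p"]+b*t[1]; return (x+y)/2,np.linalg.norm(x-y)
def proj(c,P):
    q=c["R"].T@(np.array(P)-c["p"]); w=c["K"]@[q[0],-q[1],-q[2]]; return w[:2]/w[2]
E
python3 - <<'E'
from h import *
import pickle
for n in("scene","side","wrist"):
    c=grab(n); cv2.imwrite(f"pics/{n}0.png",c["im"]); pickle.dump(c,open(n+"0.pkl","wb")); print(n,c["keys"],c["p"].round(3),c["K"].round(1).tolist(),c["R"].round(2).tolist())
print(manip.state())
E
```

```text
scene ['pixels', 'intrinsics', 'position', 'attitude'] [1.237 0.226 0.939] [[467.0, 0.0, 318.2], [0.0, 467.0, 236.0], [0.0, 0.0, 1.0]] [[-0.33, -0.75, 0.57], [0.94, -0.26, 0.21], [-0.01, 0.61, 0.79]]
side ['pixels', 'intrinsics', 'position', 'attitude'] [ 0.063 -0.707  0.73 ] [[557.3, 0.0, 321.5], [0.0, 557.3, 241.9], [0.0, 0.0, 1.0]] [[0.81, 0.38, -0.46], [-0.59, 0.49, -0.64], [-0.02, 0.79, 0.61]]
wrist ['pixels', 'intrinsics', 'T_tool_cam'] [0.55  0.066 0.374] [[348.0, 0.0, 311.5], [0.0, 348.0, 237.2], [0.0, 0.0, 1.0]] [[1.0, -0.0, 0.0], [0.0, 0.97, 0.26], [-0.0, -0.26, 0.97]]
{'time_s': 0.15, 'joints': array([-2.02754004e-01,  2.59199558e-01,  1.53578742e+00, -1.37186516e-05,
        1.34799436e+00, -2.02797989e-01]), 'dq': array([ 0.00054408,  0.00042841, -0.00342655, -0.00185861,  0.00217603,
       -0.00033138]), 'joint_efforts': array([ 2.27439166e-03, -4.46383452e+01, -2.90821481e+01, -2.12644927e-04,
        8.17353168e-03,  2.13274996e-05]), 'tool_pos': array([5.49619779e-01, 1.22101388e-04, 2.30670538e-01]), 'orientation': array([-5.76108733e-04,  7.07089985e-01,  7.07123236e-01, -3.87621310e-04]), 'contact_force': array([-0.08281516,  0.41469336,  0.47868628]), 'torque': array([-0.00244255,  0.01028106, -0.01529247]), 'finger_force': 0.0, 'finger_gap': 0.08550012420555068}
```

View pics/scene0.png

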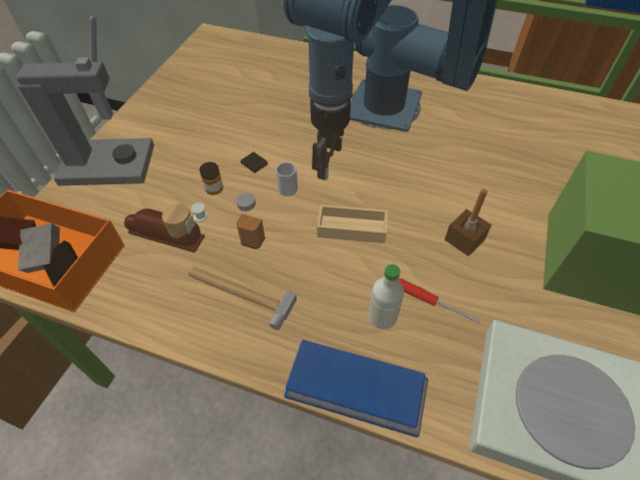

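View pics/side0.png

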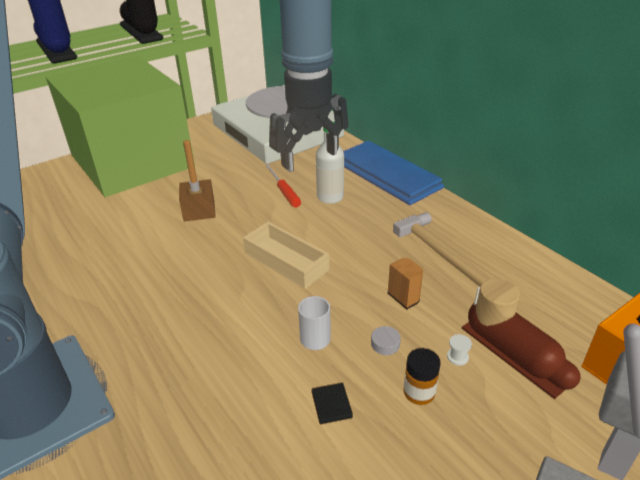

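View pics/wrist0.png

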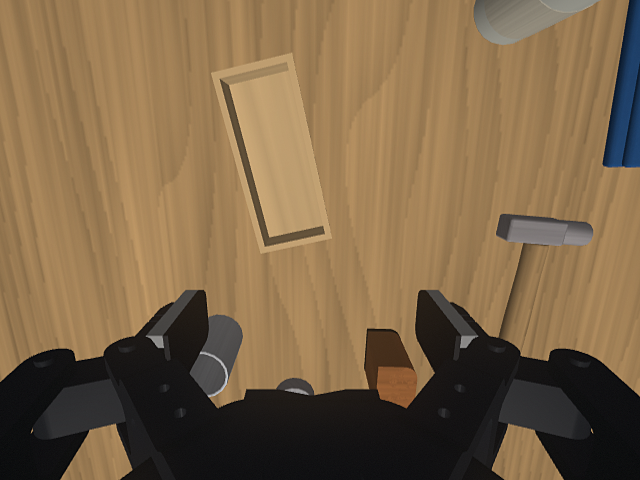

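Scene view: brush block (468,232) with handle tip near (481,192), pot (287,180), heel (251,232), jar (210,178), tray (352,224). Side: block (197,200), pot (314,322), heel (405,283), jar (422,377), tray (286,255). Wrist: tray corners (212,72),(292,54),(331,237),(262,252).

Run:
```python
from h import *
import pickle
S,D,W=[pickle.load(open(n+"0.pkl","rb")) for n in("scene","side","wrist")]
for n,a,b in [("brushtop",(482,191),(188,142)),("blocktop",(470,224),(197,188)),("pottop",(287,169),(314,307)),("jartop",(209,169),(423,358)),("heeltop",(251,222),(405,268)),("tin",(245,199),(385,334)),("spool",(199,206),(460,343)),("lift",(253,160),(332,402))]:
    P,e=tri(S,a,D,b); print(n,P.round(4),round(e,4))
t=np.array([plane(W,u,v,.042)[:2] for u,v in[(212,72),(292,54),(331,237),(262,252)]]); print("tray",t.round(4).tolist(),t.mean(0))
for i in range(4): print(np.linalg.norm(t[i]-t[i-1]).round(4),np.degrees(np.arctan2(*(t[i]-t[i-1])[::-1])).round(1))
# tray height check: far corners triangulated scene/wrist
for a,b in[((318,209),(262,252)),((387,213),(212,72)),((386,241),(292,54)),((318,236),(331,237))]: P,e=tri(S,a,W,b);print(P.round(3),round(e,4))
big=[cv2.resize(S["im"][170:260,430:510],None,fx=5,fy=5),cv2.resize(D["im"][130:220,165:225],None,fx=5,fy=5)]
cv2.imwrite("pics/brush.png",np.hstack(big))
```

```text
brushtop [0.4562 0.324  0.1773] 0.0013
blocktop [0.4571 0.3255 0.0619] 0.0035
pottop [ 0.4376 -0.154   0.0745] 0.0026
jartop [ 0.5043 -0.3449  0.0765] 0.0016
heeltop [ 0.6289 -0.1703  0.071 ] 0.002
tin [ 0.5269 -0.2384  0.0221] 0.0024
spool [ 0.6001 -0.3347  0.0364] 0.0028
lift [ 0.3759 -0.2864  0.0114] 0.0
tray [[0.4626, 0.1259], [0.5328, 0.1402], [0.5689, -0.0235], [0.5003, -0.0391]] [0.51614752 0.05087395]
0.1693 102.9
0.0717 11.5
0.1677 -77.5
0.0704 -167.2
[ 0.497 -0.046  0.021] 0.0005
[0.46  0.127 0.031] 0.0014
[0.532 0.146 0.012] 0.0025
[ 0.571 -0.026  0.01 ] 0.0119
```

View pics/brush.png

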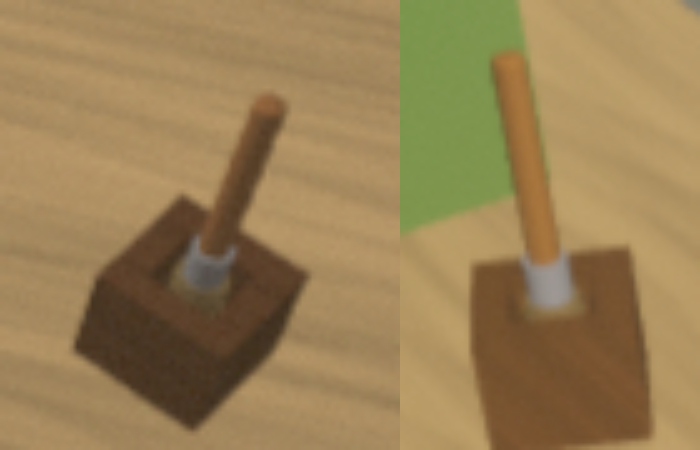

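Crop: handle tip at scene (483.6,190), side (187,141); the head stands upright in the well. Move above the brush.

```bash
python3 -m inch '[[[1,1,-0.29,0,0],[1,1,-0.29,0,0],[1,1,-0.29,0,0],[1,1,-0.29,0,0],[1,1,-0.29,0,0],[1,1,-0.29,0,0],[1,1,-0.29,0,0],[1,1,-0.29,0,0],[1,1,-0.29,0,0],[1,1,-0.29,0,0],[1,1,-0.29,0,0],[1,1,-0.29,0,0],[1,1,-0.29,0,0],[1,0,0,0,0],[1,0,0,0,0]]]'
python3 - <<'E'
from h import *
import pickle
c=grab("wrist"); pickle.dump(c,open("w1.pkl","wb")); cv2.imwrite("pics/w1.png",c["im"])
E
```

```text
time_s: 1.4
tool_pos: [0.455, 0.3259, 0.2309]
orientation: [-0.0, 0.706, 0.708, -0.0]
contact_force: [-0.2, -0.6, 0.1]
finger_gap: 0.0853
finger_force: 0.0
```

View pics/w1.png

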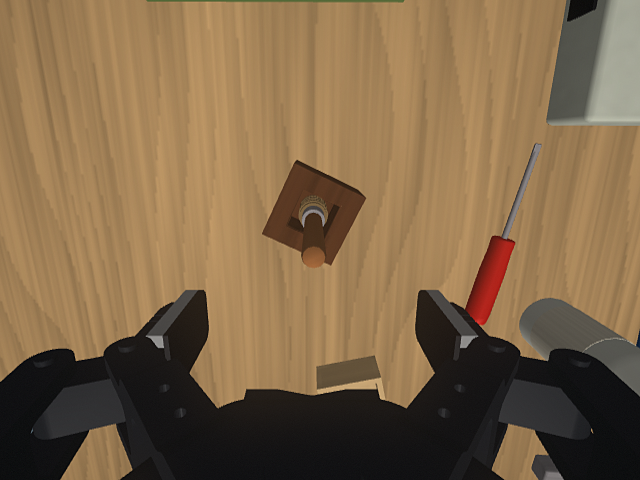

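Wrist view: handle tip (313,257), block top corners (297,160),(366,197),(331,265),(263,235).

Run:
```python
from h import *
import pickle
S=pickle.load(open("scene0.pkl","rb"));D=pickle.load(open("side0.pkl","rb"));c=pickle.load(open("w1.pkl","rb"))
print(plane(c,313,257,.18), tri(c,(313,257),S,(483.6,190)), tri(c,(313,257),D,(187,141)), tri(S,(483.6,190),D,(187,141)))
t=np.array([plane(c,u,v,.06)[:2] for u,v in[(297,160),(366,197),(331,265),(263,235)]]);print(t.mean(0),[np.linalg.norm(t[i]-t[i-1]).round(4) for i in range(4)])
for a,b in zip([(297,160),(366,197),(331,265),(263,235)],[(491.6,224.4),(474.4,241.6),(449.4,224.6),(466.4,209)]): print(tri(c,a,S,b))
```

```text
[0.45639596 0.32718867 0.18      ] (array([0.45617052, 0.32719623, 0.18164368]), np.float64(0.0011146267405883596)) (array([0.45618411, 0.32666889, 0.17820473]), np.float64(0.0004634689454081453)) (array([0.45493222, 0.32629565, 0.1794811 ]), np.float64(0.0022953662639044227))
[0.45785064 0.32738077] [np.float64(0.0757), np.float64(0.0702), np.float64(0.0721), np.float64(0.0704)]
(array([0.44233313, 0.37620487, 0.06454387]), np.float64(0.002299212183163358))
(array([0.5044104 , 0.34445582, 0.06116043]), np.float64(0.0005733770330997443))
(array([0.47397692, 0.28026505, 0.06281948]), np.float64(6.007219991749875e-05))
(array([0.41104182, 0.31034292, 0.06323095]), np.float64(0.0018075846875669596))
```

```bash
python3 -m inch '[[[1,0.05,0.06,0.7,0],[1,0,0,0.8,0],[1,0,0,0.8,0],[1,0,0,0.8,0],[1,0,0,0.8,0],[1,0,0,0.58,0],[1,0,0,0,0],[-1,0,0,0,0],[-1,0,0,0,0],[-1,0,0,0,0],[-1,0,0,0,0],[-1,0,0,0,0],[-1,0,0,0,0],[-1,0,0,0,0],[-1,0,0,0,0],[-1,0,0,0,0]]]'
```

```text
time_s: 2.78
tool_pos: [0.4572, 0.3266, 0.1201]
orientation: [0.0, 0.707, 0.707, 0.0]
contact_force: [-2.0, -0.9, 6.2]
finger_gap: 0.0132
finger_force: 58.4
```

```bash
python3 -m inch '[[[-1,0,0,-0.6,0],[-1,0,0,-0.8,0],[-1,0,0,-0.8,0],[-1,0,0,-0.8,0],[-1,0,0,-0.8,0],[-1,0,0,0,0],[-1,-1,0,0,0],[-1,-1,0,0,0],[-1,-1,0,0,0],[-1,-1,0,0,0],[-1,-1,0,0,0],[-1,-1,0,0,0],[-1,-1,0,0,0],[-1,-1,0,0,0],[-1,-1,0,0,0],[-1,-1,0,0,0],[-1,-1,0,0,0],[-1,-1,0,0,0],[-1,0,0,0,0],[-1,0,0,0,0]]]'
python3 - <<'E'
from h import *
import pickle
W=pickle.load(open("wrist0.pkl","rb"));print(plane(W,209,374,.076))
c=grab("wrist"); pickle.dump(c,open("w2.pkl","wb")); cv2.imwrite("pics/w2.png",c["im"])
S=pickle.load(open("scene0.pkl","rb"));D=pickle.load(open("side0.pkl","rb"))
a=cv2.resize(S["im"][155:205,260:320],None,fx=6,fy=6);b=cv2.resize(D["im"][290:355,285:345],None,fx=6,fy=6)[:390]
o=np.zeros((390,720,3),np.uint8);o[:300,:360]=a;o[:,360:]=b;cv2.imwrite("pics/pot.png",o)
E
```

```text
time_s: 4.45
tool_pos: [0.4569, 0.0254, 0.2134]
orientation: [-0.001, 0.708, 0.706, -0.0]
contact_force: [-0.1, 0.8, -0.4]
finger_gap: 0.0135
finger_force: 58.5
[ 0.44819126 -0.15518425  0.076     ]
```

View pics/pot.png

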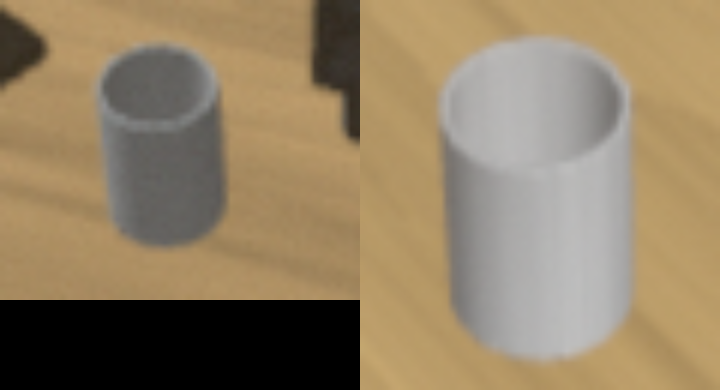

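Pot crop: rim centre at scene (286.2,169.4), side (314.2,307.5).

Run:
```python
from h import *
import pickle
S=pickle.load(open("scene0.pkl","rb"));D=pickle.load(open("side0.pkl","rb"))
print(tri(S,(286.2,169.4),D,(314.2,307.5)),plane(S,286.2,169.4,.076),plane(D,314.2,307.5,.076))
```

```text
(array([ 0.43810491, -0.15527643,  0.07361719]), np.float64(0.0008017311890465774)) [ 0.43995922 -0.15397924  0.076     ] [ 0.43693613 -0.15766008  0.076     ]
```

View pics/w2.png

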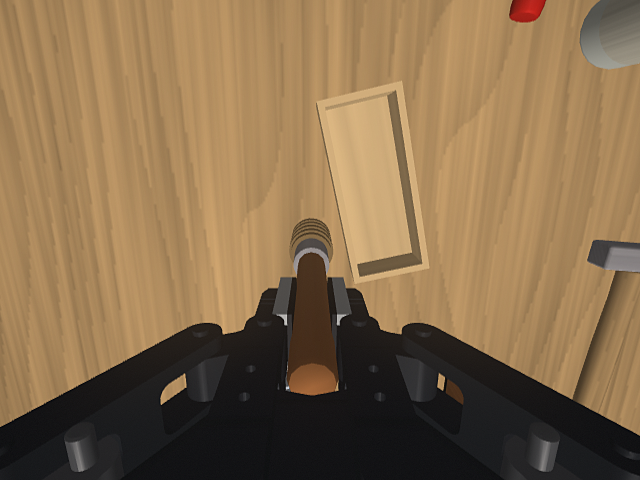

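Wrist view: brush hangs straight (bristle end (311,232)); tray corners (317,101),(403,82),(429,268),(356,282). Now over the pot.

```bash
python3 -m inch '[[[-1,-0.76,-0.076,0,0],[-1,-1,-0.1,0,0],[-1,-1,-0.1,0,0],[-1,-1,-0.1,0,0],[-1,-1,-0.1,0,0],[-1,-1,-0.1,0,0],[-1,-1,-0.1,0,0],[-1,-0.5,-0.08,0,0],[-1,0,0,0,0],[-1,0,0,0,0]]]'
python3 - <<'E'
from h import *
for n in("scene","side"):
    c=grab(n); cv2.imwrite(f"pics/{n}1.png",c["im"])
    globals()[n]=c["im"]
a=cv2.resize(scene[125:205,240:330],None,fx=4,fy=4);b=cv2.resize(side[235:355,270:360],None,fx=4,fy=4)
o=np.zeros((480,720,3),np.uint8);o[:320,:360]=a;o[:,360:]=b;cv2.imwrite("pics/pot1.png",o)
E
```

```text
time_s: 5.33
tool_pos: [0.4384, -0.1544, 0.2138]
orientation: [-0.001, 0.707, 0.707, 0.0]
contact_force: [-0.1, 0.9, -1.2]
finger_gap: 0.0136
finger_force: 58.5
```

View pics/pot1.png

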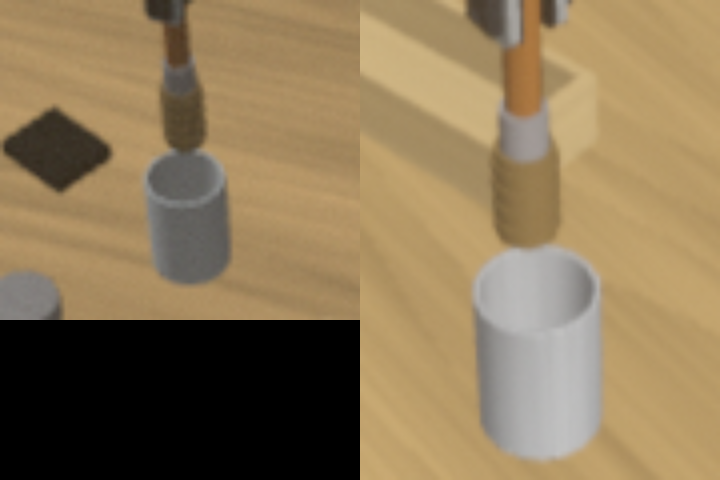

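Run:
```python
from h import *
import pickle
S=pickle.load(open("scene0.pkl","rb"));D=pickle.load(open("side0.pkl","rb"))
print(tri(S,(286,159.5),D,(311.5,292)),tri(S,(286.6,169.2),D,(314,307.5)))
for P in([.4384,-.1544,.108],[.438,-.1553,.108],[.438,-.1553,.076],[.438,-.1553,.0]):print(proj(S,P),proj(D,P))
```

```text
(array([ 0.43616249, -0.15341028,  0.10814035]), np.float64(0.0009194929949498164)) (array([ 0.43756345, -0.15477147,  0.07374212]), np.float64(0.0016573119294690784))
[285.47858657 159.94734368] [313.23763154 291.9159687 ]
[285.21080067 159.76498743] [313.35997691 292.31848256]
[286.0106841  168.78166328] [313.89117728 306.42939663]
[287.78314334 188.76168775] [315.06696942 337.66337679]
```

```bash
python3 -m inch '[[[-1,-0.04,0.06,0.73,0],[-1,0,0,0.8,0],[-1,0,0,0.8,0],[-1,0,0,0.8,0],[-1,0,0,0.6,0],[-1,0,0,0.3,0],[-1,0,0,0,0],[-1,0,0,0,0],[-1,0,0,0,0],[-1,0,0,0,0]]]'
```

```text
time_s: 6.27
tool_pos: [0.4407, -0.1565, 0.1147]
orientation: [0.001, 0.707, 0.707, 0.0]
contact_force: [0.6, 0.2, -0.8]
finger_gap: 0.0133
finger_force: 58.5
```

```bash
python3 -m inch '[[[-1,0,0,0.12,0],[-1,0,0,0,0],[-1,0,0,0,0],[-1,0,0,0,0],[-1,0,0,-0.6,0],[-1,0,0,-0.7,0],[-1,0,0,-0.6,0],[-1,0,0,0,0],[-1,0,0,0,0],[-1,0,0,0,0],[-1,0,0,0,0],[-1,0,0,0.6,0],[-1,0,0,0.7,0],[-1,0,0,0.6,0],[-1,0,0,0,0],[-1,0,0,0,0],[-1,0,0,0,0],[-1,0,0,0,0]]]'
python3 - <<'E'
from h import *
c=grab("side"); cv2.imwrite("pics/s2.png",cv2.resize(c["im"][150:400,200:500],None,fx=2,fy=2))
E
```

```text
time_s: 7.77
tool_pos: [0.4401, -0.1564, 0.111]
orientation: [0.0, 0.707, 0.707, 0.0]
contact_force: [0.3, 0.4, -0.8]
finger_gap: 0.0137
finger_force: 58.6
```

```bash
python3 -m inch '[[[-1,0,0,-0.7,0],[-1,0,0,-0.9,0],[-1,0,0,-0.9,0],[-1,0,0,-0.9,0],[-1,0,0,-0.7,0],[-1,1,0.04,0,0],[-1,1,0.04,0,0],[-1,1,0.04,0,0],[-1,1,0.04,0,0],[-1,1,0.04,0,0],[-1,1,0.04,0,0],[-1,1,0.04,0,0],[-1,1,0.04,0,0],[-1,1,0.04,0,0],[-1,1,0.04,0,0],[-1,1,0.04,0,0],[-1,1,0.04,0,0],[-1,1,0.04,0,0],[-1,1,0.04,0,0],[-1,1,0.04,0,0]]]' && python3 -m inch '[[[-1,1,0.04,0,0],[-1,1,0.04,0,0],[-1,1,0,0,0],[-1,0.9,0,0,0],[-1,0.42,0,0,0],[-1,0,0,0,0],[-1,0,0,0,0],[-1,0,0,0,0]]]'
```

```text
time_s: 9.48
tool_pos: [0.4548, 0.2201, 0.2137]
orientation: [0.0, 0.707, 0.707, 0.0]
contact_force: [0.7, -0.3, -1.2]
finger_gap: 0.0134
finger_force: 58.7
time_s: 10.15
tool_pos: [0.4568, 0.3258, 0.2131]
orientation: [0.0, 0.707, 0.707, -0.0]
contact_force: [-0.8, 0.6, -1.5]
finger_gap: 0.0136
finger_force: 58.7
```

```bash
python3 -m inch '[[[-1,0.04,0.02,0.6,0],[-1,0,0,0.6,0],[-1,0,0,0.6,0],[-1,0,0,0.6,0],[-1,0,0,0.6,0],[-1,0,0,0.4,0],[-1,0,0,0.26,0],[-1,0,0,0,0],[-1,0,0,0,0],[-1,0,0,0,0]]]'
```

```text
time_s: 10.98
tool_pos: [0.458, 0.3278, 0.1225]
orientation: [0.0, 0.707, 0.707, 0.001]
contact_force: [-0.6, 0.4, -0.7]
finger_gap: 0.0134
finger_force: 58.7
```

No contact on the way in; set down the last 2 mm, release and rise.

```bash
python3 -m inch '[[[-1,0,0,0.08,0],[-1,0,0,0,0],[1,0,0,0,0],[1,0,0,0,0],[1,0,0,0,0],[1,0,0,0,0],[1,0,0,0,0],[1,0,0,0,0],[1,0,0,-0.6,0],[1,0,0,-0.8,0],[1,0,0,-0.9,0],[1,0,0,-0.9,0],[1,0,0,-0.9,0],[1,0,0,0,0],[1,0,0,0,0]]]'
python3 - <<'E'
from h import *
c=grab("wrist"); cv2.imwrite("pics/w3.png",c["im"])
E
```

```text
time_s: 12.23
tool_pos: [0.4581, 0.3281, 0.2234]
orientation: [0.001, 0.707, 0.707, 0.002]
contact_force: [-0.0, -0.6, 0.5]
finger_gap: 0.0855
finger_force: 0.0
```

View pics/w3.png

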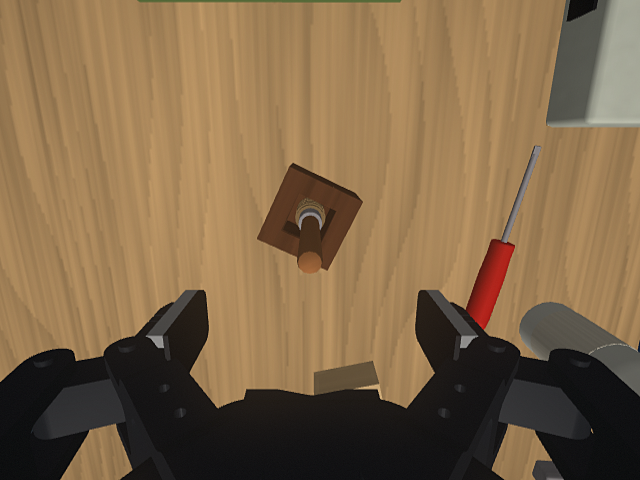

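Brush stands in its well (tip (309,262)) as before. Go to hover over the pot.

```bash
python3 -m inch '[[[1,-0.7,0,0,0],[1,-1,-0.04,0,0],[1,-1,-0.04,0,0],[1,-1,-0.04,0,0],[1,-1,-0.04,0,0],[1,-1,-0.04,0,0],[1,-1,-0.04,0,0],[1,-1,-0.04,0,0],[1,-1,-0.04,0,0],[1,-1,-0.04,0,0],[1,-1,-0.04,0,0],[1,-1,-0.04,0,0],[1,-1,-0.04,0,0],[1,-1,-0.04,0,0],[1,-1,-0.04,0,0],[1,-1,-0.04,0,0],[1,-1,-0.04,0,0],[1,-1,-0.04,0,0],[1,-1,-0.04,0,0],[1,-0.65,0,0,0]]]' && python3 -m inch '[[[1,0,0,-0.4,-0.0174],[1,0,0,0,-0.0173],[1,0,0,0,0],[1,0,0,0,0]]]'
cat >> h.py <<'E'
def blobs(c,m,amin=300):
    m=cv2.morphologyEx(m.astype(np.uint8),cv2.MORPH_OPEN,np.ones((3,3)))
    n,l,s,ce=cv2.connectedComponentsWithStats(m)
    return [(i,s[i].tolist(),ce[i].round(1).tolist()) for i in range(1,n) if s[i][4]>amin],l
E
python3 - <<'E'
from h import *
import pickle
c=grab("wrist"); pickle.dump(c,open("w4.pkl","wb")); cv2.imwrite("pics/w4.png",c["im"])
h=cv2.cvtColor(c["im"],cv2.COLOR_BGR2HSV)
m=(h[...,1]<60)&(h[...,2]>50); b,l=blobs(c,m)
for x in b: print(x)
print(proj(c,[.4385,-.1555,.076]),proj(c,[.4385,-.1555,0]), manip.state()["tool_pos"])
w=pickle.load(open("w2.pkl","rb"))
t=np.array([plane(w,u,v,.042)[:2] for u,v in[(317,101),(403,82),(429,268),(356,282)]]); print("tray",t.round(4).tolist(),t.mean(0),[np.linalg.norm(t[i]-t[i-1]).round(4) for i in range(4)],[np.degrees(np.arctan2(*(t[i]-t[i-1])[::-1])).round(1) for i in range(4)])
E
```

```text
time_s: 13.95
tool_pos: [0.4383, -0.1577, 0.2204]
orientation: [-0.001, 0.708, 0.707, -0.001]
contact_force: [0.2, 0.4, 0.3]
finger_gap: 0.0854
finger_force: 0.0
time_s: 14.28
tool_pos: [0.4386, -0.1556, 0.2308]
orientation: [-0.001, 0.627, 0.779, -0.0]
contact_force: [-0.2, 0.1, 0.0]
finger_gap: 0.0855
finger_force: 0.0
(2, [283, 183, 61, 68, 3225], [312.7, 217.2])
(3, [351, 274, 46, 46, 1662], [372.9, 296.8])
(4, [147, 290, 49, 58, 809], [169.1, 318.2])
(5, [428, 290, 49, 58, 806], [454.1, 318.3])
(7, [310, 357, 42, 24, 542], [329.9, 367.0])
(8, [399, 362, 29, 41, 792], [412.9, 379.0])
(9, [499, 381, 25, 45, 639], [511.4, 408.0])
[311.18464758 220.91488776] [311.40753051 205.93367972] [ 0.43872522 -0.15548247  0.2308871 ]
tray [[0.4621, 0.1256], [0.5339, 0.1402], [0.5697, -0.0246], [0.5002, -0.0389]] [0.51645114 0.05057723] [np.float64(0.1688), np.float64(0.0733), np.float64(0.1687), np.float64(0.0709)] [np.float64(103.0), np.float64(11.6), np.float64(-77.8), np.float64(-168.4)]
```

```bash
python3 -m inch '[[[1,0.03,0.07,0.77,0],[1,0,0,0.9,0],[1,0,0,0.9,0],[1,0,0,0.9,0],[1,0,0,0.9,0],[1,0,0,0.9,0],[1,0,0,0.9,0],[1,0,0,0.8,0],[1,0,0,0.5,0],[1,0,0,0,0],[-1,0,0,0,0],[-1,0,0,0,0],[-1,0,0,0,0],[-1,0,0,0,0],[-1,0,0,0,0],[-1,0,0,0,0],[-1,0,0,0,0]]]'
```

```text
time_s: 15.75
tool_pos: [0.4416, -0.1553, 0.0465]
orientation: [0.001, 0.626, 0.78, 0.0]
contact_force: [-1.1, 1.3, 6.7]
finger_gap: 0.0514
finger_force: 63.6
```

```bash
python3 -m inch '[[[-1,0,0,-0.5,0],[-1,0,0,-0.7,0],[-1,0,0,-0.7,0],[-1,0,0,-0.7,0],[-1,0.9,0.78,0,0],[-1,0.9,0.78,0,0],[-1,0.9,0.78,0,0],[-1,0.9,0.78,0,0],[-1,0.9,0.78,0,0],[-1,0.93,0.77,0,0],[-1,0,0,0,0],[-1,0,0,0,0],[-1,0,0,0,0]]]'
python3 - <<'E'
from h import *
import pickle
c=grab("wrist"); pickle.dump(c,open("w5.pkl","wb")); cv2.imwrite("pics/w5.png",c["im"])
s=manip.state(); p=s["tool_pos"]; print(p)
th=np.radians(12.3); Rz=np.array([[np.cos(th),-np.sin(th)],[np.sin(th),np.cos(th)]]); print("in tray",Rz.T@(p[:2]-[.5163,.0507]))
# pot rim in hand: 
h=cv2.cvtColor(c["im"],cv2.COLOR_BGR2HSV)
for x in blobs(c,(h[...,1]<60)&(h[...,2]>50))[0]: print(x)
A=rot(s["orientation"]);print(proj(c,p+A@[0,0,-(.076-.0465)]), "yaw",np.degrees(np.arctan2(A[1,0],A[0,0])))
# tray edges predicted
for q in((-.0365,.085),(.0365,.085),(.0365,-.085),(-.0365,-.085)): w=Rz@q+[.5163,.0507]; print(proj(c,[*w,.042]).round(0))
E
```

```text
time_s: 16.83
tool_pos: [0.525, 0.0029, 0.1101]
orientation: [-0.0, 0.626, 0.78, -0.0]
contact_force: [0.5, -0.4, -1.3]
finger_gap: 0.0515
finger_force: 63.6
[0.52490346 0.00234876 0.11014134]
in tray [-0.00189431 -0.04907416]
(1, [240, 217, 144, 177, 19265], [311.4, 309.9])
(2, [213, 281, 32, 50, 625], [227.9, 304.2])
(3, [379, 281, 32, 50, 621], [395.1, 304.3])
(4, [578, 309, 62, 54, 2242], [611.9, 334.5])
(10, [444, 359, 48, 51, 1896], [466.9, 383.6])
(12, [587, 464, 30, 16, 325], [599.7, 473.6])
[309.52114772 331.08294567] yaw 102.47698291521036
[247.  11.]
[383.  12.]
[368. 303.]
[258. 302.]
```

```bash
python3 -m inch '[[[-1,0,0.05,0.5,0],[-1,0,0,0.5,0],[-1,0,0,0.4,0],[-1,0,0,0.3,0],[-1,0,0,0.3,0],[-1,0,0,0.2,0],[-1,0,0,0.1,0],[-1,0,0,0,0],[-1,0,0,0,0]]]'
```

```text
time_s: 17.63
tool_pos: [0.5271, 0.0031, 0.053]
orientation: [0.0, 0.626, 0.78, 0.0]
contact_force: [0.2, -0.2, -1.8]
finger_gap: 0.052
finger_force: 63.5
```

```bash
python3 -m inch '[[[-1,0,0,0.06,0],[-1,0,0,0,0],[-1,0,0,0,0],[1,0,0,0,0],[1,0,0,0,0],[1,0,0,0,0],[1,0,0,0,0],[1,0,0,0,0],[1,0,0,-0.6,0],[1,0,0,-0.9,0],[1,0,0,-0.9,0],[1,0,0,-0.9,0],[1,0,0,-0.9,0],[1,0,0,-0.9,0],[1,0,0,-0.9,0],[1,0,0,-0.9,0],[1,0,0,0,0],[1,0,0,0,0]]]'
python3 - <<'E'
from h import *
import pickle
c=grab("wrist"); pickle.dump(c,open("w6.pkl","wb")); cv2.imwrite("pics/w6.png",c["im"])
E
```

```text
time_s: 19.13
tool_pos: [0.5275, 0.003, 0.225]
orientation: [0.001, 0.626, 0.78, 0.001]
contact_force: [0.1, -0.4, -0.5]
finger_gap: 0.0853
finger_force: 0.0
```

View pics/w6.png

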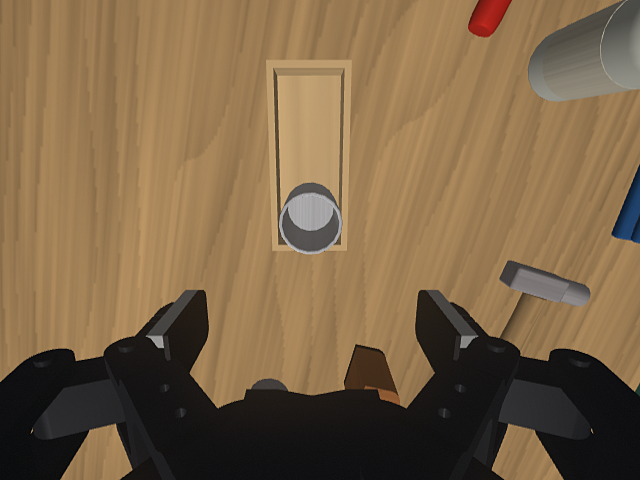

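The pot stands in the tray's near end: rim centre (311,222); tray outer corners (266,60),(351,60),(347,250),(273,250), well aligned with the tool. That is the tenth picture; numbers only from here.

```bash
python3 -m inch '[[[1,-0.9,-0.25,0,0],[1,-0.9,-0.25,0,0],[1,-0.9,-0.25,0,0],[1,-0.9,-0.25,0,0],[1,-0.9,-0.25,0,0],[1,-0.9,-0.25,0,0],[1,-0.9,-0.25,0,0],[1,-0.9,-0.25,0,0],[1,-0.9,-0.25,0,0],[1,-0.9,-0.25,0,0],[1,-0.9,-0.25,0,0],[1,-0.9,-0.25,0,0],[1,-0.9,-0.25,0,0],[1,-0.9,-0.25,0,0],[1,-0.8,-0.36,-0.2,0],[1,0,0,0,0],[1,0,0,0,0],[1,0,0,0,0]]]'
python3 - <<'E'
from h import *
import pickle
w=pickle.load(open("w6.pkl","rb"))
t=np.array([plane(w,u,v,.042)[:2] for u,v in[(266,60),(351,60),(347.5,250.5),(272.5,250.5)]]); m=t.mean(0);print("tray",m,[np.linalg.norm(t[i]-t[i-1]).round(4) for i in range(4)],[np.degrees(np.arctan2(*(t[i]-t[i-1])[::-1])).round(1) for i in range(4)])
p=plane(w,311,222,.081)[:2]; th=np.radians(12.4); Rz=np.array([[np.cos(th),-np.sin(th)],[np.sin(th),np.cos(th)]]);print("pot",p,Rz.T@(p-m))
c=grab("wrist"); pickle.dump(c,open("w7.pkl","wb")); cv2.imwrite("pics/w7.png",c["im"])
h=cv2.cvtColor(c["im"],cv2.COLOR_BGR2HSV)
print("dark");[print(x) for x in blobs(c,h[...,2]<60)[0]]
print("amber");[print(x) for x in blobs(c,(h[...,1]>190)&(h[...,2]>60),80)[0]]
print("white");[print(x) for x in blobs(c,(h[...,1]<60)&(h[...,2]>120),200)[0]]
print(proj(c,[.5043,-.3449,.078]),proj(c,[.6,-.3347,.036]))
E
```

```text
time_s: 20.68
tool_pos: [0.5045, -0.3438, 0.2272]
orientation: [-0.001, 0.626, 0.78, 0.0]
contact_force: [-0.6, -0.3, -0.8]
finger_gap: 0.0854
finger_force: 0.0
tray [0.51597514 0.05038303] [np.float64(0.17), np.float64(0.0725), np.float64(0.1701), np.float64(0.0735)] [np.float64(102.7), np.float64(12.5), np.float64(-76.9), np.float64(-167.5)]
pot [0.52774364 0.00422502] [ 0.00158221 -0.04760837]
dark
(1, [164, 80, 76, 83, 3526], [201.2, 121.5])
(2, [282, 196, 57, 57, 2551], [309.8, 224.2])
(3, [439, 199, 91, 94, 1266], [478.6, 226.5])
(4, [0, 290, 640, 190, 70297], [318.9, 413.2])
amber
(1, [624, 380, 16, 15, 128], [633.3, 385.8])
(2, [492, 425, 53, 55, 2005], [518.0, 453.3])
white
(1, [334, 83, 51, 55, 2223], [358.9, 110.2])
(2, [389, 203, 43, 41, 1243], [410.7, 223.6])
[310.70888786 223.76675287] [407.98769371 225.02339455]
```

```bash
python3 -m inch '[[[1,-0.05,0,0.7,0],[1,0,0,0.9,0],[1,0,0,0.9,0],[1,0,0,0.9,0],[1,0,0,0.9,0],[1,0,0,0.9,0],[1,0,0,0.9,0],[1,0,0,0.8,0],[1,0,0,0.5,0],[1,0,0,0,0],[-1,0,0,0,0],[-1,0,0,0,0],[-1,0,0,0,0],[-1,0,0,0,0],[-1,0,0,0,0],[-1,0,0,0,0],[-1,0,0,0,0]]]' && python3 -m inch '[[[-1,0,0,-0.5,0],[-1,0,0,-0.9,0],[-1,0,0,-0.9,0],[-1,0,0,-0.9,0],[-1,0,0,-0.9,0],[-1,0,0,-0.5,0],[-1,0,0,0,0],[-1,0,0,0,0]]]'
```

```text
time_s: 22.15
tool_pos: [0.5061, -0.3465, 0.0456]
orientation: [0.001, 0.626, 0.78, 0.0]
contact_force: [-1.5, 0.2, 5.6]
finger_gap: 0.0486
finger_force: 62.0
time_s: 22.82
tool_pos: [0.5054, -0.3462, 0.1594]
orientation: [0.001, 0.626, 0.78, -0.0]
contact_force: [0.3, 0.1, -2.4]
finger_gap: 0.0486
finger_force: 62.3
```

```bash
python3 -m inch '[[[-1,0.6,0.2,0,0],[-1,1,0.22,0,0],[-1,1,0.22,0,0],[-1,1,0.22,0,0],[-1,1,0.22,0,0],[-1,1,0.22,0,0],[-1,1,0.22,0,0],[-1,1,0.22,0,0],[-1,1,0.22,0,0],[-1,1,0.22,0,0],[-1,1,0.22,0,0],[-1,1,0.22,0,0],[-1,1,0.22,0,0],[-1,1,0.22,0,0],[-1,1,0.22,0,0],[-1,1,0.22,0,0],[-1,1,0.2,0,0],[-1,0.85,0.16,0,0]]]' && python3 -m inch '[[[-1,0,0,1,0],[-1,0,0,1,0],[-1,0,0,0,0],[-1,0,0,0,0],[-1,0,0,0,0]]]'
python3 - <<'E'
from h import *
p=manip.state()["tool_pos"]; th=np.radians(12.4); Rz=np.array([[np.cos(th),-np.sin(th)],[np.sin(th),np.cos(th)]]);print(p,Rz.T@(p[:2]-[.516,.0504]))
E
```

```text
time_s: 24.32
tool_pos: [0.5032, 0.1031, 0.1571]
orientation: [-0.002, 0.626, 0.78, -0.001]
contact_force: [1.0, -0.3, -1.6]
finger_gap: 0.0485
finger_force: 62.3
time_s: 24.73
tool_pos: [0.5049, 0.101, 0.1089]
orientation: [-0.0, 0.626, 0.78, -0.0]
contact_force: [0.3, -0.1, -1.7]
finger_gap: 0.0484
finger_force: 62.6
[0.50490974 0.10096144 0.10893204] [2.57765068e-05 5.17634319e-02]
```

```bash
python3 -m inch '[[[-1,-0.05,0,0.5,0],[-1,0,0,0.5,0],[-1,0,0,0.4,0],[-1,0,0,0.3,0],[-1,0,0,0.3,0],[-1,0,0,0.2,0],[-1,0,0,0.1,0],[-1,0,0,0,0],[-1,0,0,0,0]]]'
```

```text
time_s: 25.48
tool_pos: [0.5057, 0.0996, 0.0516]
orientation: [0.0, 0.626, 0.78, 0.0]
contact_force: [0.6, -0.8, -0.7]
finger_gap: 0.0484
finger_force: 62.7
```

```bash
python3 -m inch '[[[-1,0,0,0.04,0],[-1,0,0,0,0],[1,0,0,0,0],[1,0,0,0,0],[1,0,0,0,0],[1,0,0,0,0],[1,0,0,0,0],[1,0,0,-0.6,0],[1,0,0,-0.9,0],[1,0,0,-0.9,0],[1,0,0,-0.9,0],[1,0,0,-0.9,0],[1,0,0,-0.9,0],[1,0,0,-0.9,0],[1,0,0,-0.9,0],[1,0,0,0,0],[1,0,0,0,0]]]'
python3 - <<'E'
from h import *
import pickle
c=grab("wrist"); pickle.dump(c,open("w8.pkl","wb")); cv2.imwrite("pics/w8.png",c["im"])
h=cv2.cvtColor(c["im"],cv2.COLOR_BGR2HSV)
[print(x) for x in blobs(c,h[...,2]<60)[0]]
E
python3 -m inch '[[[1,-0.9,0.19,0,0],[1,-0.9,0.19,0,0],[1,-0.9,0.19,0,0],[1,-0.9,0.19,0,0],[1,-0.9,0.19,0,0],[1,-0.9,0.19,0,0],[1,-0.9,0.19,0,0],[1,-0.9,0.19,0,0],[1,-0.9,0.19,0,0],[1,-0.9,0.19,0,0],[1,-0.9,0.19,0,0],[1,-0.9,0.19,0,0],[1,-0.8,0.19,-0.2,0],[1,0,0,0,0],[1,0,0,0,0],[1,0,0,0,0]]]'
python3 - <<'E'
from h import *
import pickle
w=pickle.load(open("w8.pkl","rb")); print(plane(w,0,0,0))
c=grab("wrist"); pickle.dump(c,open("w9.pkl","wb")); cv2.imwrite("pics/w9.png",c["im"])
h=cv2.cvtColor(c["im"],cv2.COLOR_BGR2HSV); print(proj(c,[.6289,-.1703,.074]))
x,y=proj(c,[.6289,-.1703,.074]).astype(int)
print(h[y,x],c["im"][y,x],h[y-70:y+71:7,x].tolist(),h[y,x-70:x+71:7].tolist())
E
```

```text
time_s: 26.9
tool_pos: [0.5062, 0.0996, 0.224]
orientation: [0.001, 0.626, 0.78, 0.001]
contact_force: [-0.2, 0.8, -0.1]
finger_gap: 0.0853
finger_force: 0.0
(2, [281, 194, 58, 59, 2729], [309.6, 222.9])
(12, [0, 290, 640, 190, 70217], [318.2, 413.1])
time_s: 28.28
tool_pos: [0.6276, -0.1695, 0.226]
orientation: [-0.002, 0.626, 0.78, -0.0]
contact_force: [-0.1, 0.3, 0.2]
finger_gap: 0.0854
finger_force: 0.0
[1.85744201e-01 2.25721507e-01 5.55111512e-17]
[312.70904717 223.04626931]
[ 13 162 156] [ 57 101 156] [[17, 119, 169], [16, 119, 171], [17, 119, 171], [17, 118, 166], [17, 117, 166], [13, 152, 77], [13, 150, 78], [13, 160, 145], [13, 159, 146], [13, 161, 138], [13, 162, 156], [13, 163, 152], [13, 160, 151], [13, 163, 152], [13, 161, 146], [14, 144, 159], [17, 119, 174], [17, 118, 183], [17, 118, 184], [17, 120, 181], [17, 118, 173]] [[17, 121, 177], [17, 119, 157], [17, 118, 169], [17, 119, 165], [17, 117, 165], [17, 119, 165], [17, 119, 163], [16, 117, 179], [13, 163, 152], [13, 160, 155], [13, 162, 156], [13, 160, 150], [13, 161, 149], [13, 159, 154], [13, 160, 148], [17, 117, 165], [17, 120, 163], [16, 118, 154], [17, 119, 172], [17, 119, 161], [17, 119, 159]]
```

Run:
```python
from h import *
import pickle
c=pickle.load(open("w9.pkl","rb")); h=cv2.cvtColor(c["im"],cv2.COLOR_BGR2HSV)
m=(h[...,1]>140)&(h[...,2]>115)&(h[...,0]<16); b,l=blobs(c,m); [print(x) for x in b]
i=l[225,312]; k=(l==i).astype(np.uint8)
k=cv2.morphologyEx(k,cv2.MORPH_CLOSE,np.ones((5,5)))
ct=max(cv2.findContours(k,0,cv2.CHAIN_APPROX_NONE)[0],key=len)[:,0]
s=manip.state();A=rot(s["orientation"]);tp=np.array(s["tool_pos"])
P=np.array([plane(c,u,v,.074) for u,v in ct]); Q=((P-tp)@A)[:,:2].astype(np.float32)*1000  # tool x,y mm
(cx,cy),(w,hh),an=cv2.minAreaRect(Q); print("tool mm",cx,cy,w,hh,an, "area",cv2.contourArea(Q))
B=cv2.boxPoints(((cx,cy),(w,hh),an))
for q in B: print("corner",q.round(1),"gap",np.linalg.norm(Q-q,axis=1).min().round(1), "world",(tp+A@[*q/1000,0])[:2].round(4))
ap=cv2.approxPolyDP(Q.reshape(-1,1,2),2,True)[:,0];print(ap.round(1).tolist())
S=pickle.load(open("scene0.pkl","rb"));print("mid world",tp+A@[cx/1000,cy/1000,0])
u=proj(c,(tp+A@[cx/1000,cy/1000,0])*[1,1,0]+[0,0,.074]); print(u,tri(c,u,S,(251,222)))
w8=pickle.load(open("w8.pkl","rb"));p=plane(w8,309.6,222.9,.083)[:2];th=np.radians(12.4);Rz=np.array([[np.cos(th),-np.sin(th)],[np.sin(th),np.cos(th)]]);print("jar in tray",Rz.T@(p-[.516,.0504]))
```

```text
(1, [290, 195, 55, 65, 2633], [317.6, 228.5])
tool mm -7.529029846191406 6.193174362182617 53.6264533996582 40.065467834472656 14.311059951782227 area 1988.2296570434462
corner [-38.5  19. ] gap 6.2 world [ 0.6545 -0.2026]
corner [-28.6 -19.8] gap 1.1 world [ 0.6144 -0.2013]
corner [23.4 -6.6] gap 0.8 world [ 0.6161 -0.1477]
corner [13.5 32.2] gap 5.6 world [ 0.6561 -0.149 ]
[[22.700000762939453, -6.099999904632568], [-28.0, -18.799999237060547], [-34.599998474121094, 13.199999809265137], [-26.100000381469727, 22.0], [8.100000381469727, 28.299999237060547], [16.700000762939453, 19.5]]
mid world [ 0.63527565 -0.17516764  0.22643446]
[318.62523461 229.90833605] (array([ 0.63385036, -0.17022718,  0.07850941]), np.float64(0.007828860354364373))
jar in tray [0.00028246 0.05129916]
```

```bash
python3 -m inch '[[[1,-0.26,-0.06,0,-0.0191],[1,0,0,0,-0.0191],[1,0,0,0,-0.0191],[1,0,0,0,-0.0191],[1,0,0,0,-0.0191],[1,0,0,0,-0.0191],[1,0,0,0,-0.0191],[1,0,0,0,-0.0191],[1,0,0,0,-0.0191],[1,0,0,0,-0.0191],[1,0,0,0,-0.0191],[1,0,0,0,0],[1,0,0,0,0],[1,0,0,0,0]]]'
python3 - <<'E'
from h import *
import pickle
c=pickle.load(open("w6.pkl","rb")); print("hammer",plane(c,505,335,.012),plane(c,525,295,.012)); S=pickle.load(open("scene0.pkl","rb")); print(plane(S,190,272,.012),plane(S,278,304,.012))
c=grab("wrist"); pickle.dump(c,open("w10.pkl","wb")); cv2.imwrite("pics/w10.png",c["im"]); h=cv2.cvtColor(c["im"],cv2.COLOR_BGR2HSV)
m=(h[...,1]>140)&(h[...,2]>105)&(h[...,0]<16); b,l=blobs(c,m); [print(x) for x in b]
i=max((x for x in b if x[2][1]<290),key=lambda x:x[1][4])[0]
k=cv2.morphologyEx((l==i).astype(np.uint8),cv2.MORPH_CLOSE,np.ones((5,5)))
ct=max(cv2.findContours(k,0,cv2.CHAIN_APPROX_NONE)[0],key=len)[:,0]
s=manip.state();A=rot(s["orientation"]);tp=np.array(s["tool_pos"])
Q=((np.array([plane(c,u,v,.074) for u,v in ct])-tp)@A)[:,:2].astype(np.float32)*1000
print(cv2.minAreaRect(Q),cv2.approxPolyDP(Q.reshape(-1,1,2),2,True)[:,0].round(1).tolist(),s["joints"].round(2),tp,np.degrees(np.arctan2(A[1,1],A[0,1])))
p=plane(c,0,0,.074)
E
```

```text
time_s: 29.5
tool_pos: [0.6281, -0.1761, 0.2277]
orientation: [-0.0, 0.018, 1.0, 0.0]
contact_force: [-0.7, -0.0, 0.9]
finger_gap: 0.0856
finger_force: 0.0
hammer [ 0.77763202 -0.09261456  0.012     ] [ 0.78145164 -0.04067866  0.012     ]
[ 0.77325201 -0.26956689  0.012     ] [ 0.78396003 -0.03996323  0.012     ]
(1, [603, 38, 24, 49, 330], [615.2, 61.2])
(3, [283, 206, 62, 45, 2644], [313.5, 227.0])
((-6.720495223999023, 1.7991790771484375), (39.69677734375, 53.766666412353516), 0.010468619875609875) [[12.300000190734863, -24.600000381469727], [-16.399999618530273, -24.299999237060547], [-24.700000762939453, -18.299999237060547], [-25.600000381469727, 19.200000762939453], [-19.200000762939453, 27.0], [13.100000381469727, 28.0]] [-0.44  0.45  1.27  0.    1.42 -1.98] [ 0.62821081 -0.17627652  0.22775083] 87.99998126373019
```

```bash
python3 -m inch '[[[1,0,0.04,0.75,0],[1,0,0,0.9,0],[1,0,0,0.9,0],[1,0,0,0.9,0],[1,0,0,0.9,0],[1,0,0,0.9,0],[1,0,0,0.9,0],[1,0,0,0.8,0],[1,0,0,0.4,0],[1,0,0,0,0],[-1,0,0,0,0],[-1,0,0,0,0],[-1,0,0,0,0],[-1,0,0,0,0],[-1,0,0,0,0],[-1,0,0,0,0],[-1,0,0,0,0]]]' && python3 -m inch '[[[-1,0,0,-0.5,0],[-1,0,0,-0.9,0],[-1,0,0,-0.9,0],[-1,0,0,-0.9,0],[-1,0,0,-0.8,0],[-1,0,0,-0.6,0],[-1,0,0,0,0.0191],[-1,0,0,0,0.0191],[-1,0,0,0,0.0191],[-1,0,0,0,0.0191],[-1,0,0,0,0.0191],[-1,0,0,0,0.0191],[-1,0,0,0,0.0191],[-1,0,0,0,0.0191],[-1,0,0,0,0.0191],[-1,0,0,0,0.0191],[-1,0,0,0,0.0191],[-1,0,0,0,0],[-1,0,0,0,0]]]'
python3 - <<'E'
from h import *
s=manip.state();A=rot(s["orientation"]);tp=np.array(s["tool_pos"]);th=np.radians(12.4)
g=np.array([.516,.0504])+.0096*np.array([-np.sin(th),np.cos(th)]); d=A.T@[*(g-tp[:2]),0]; print(tp,np.degrees(np.arctan2(A[1,1],A[0,1])),g,d/.025)
E
```

```text
time_s: 30.97
tool_pos: [0.6297, -0.1764, 0.0461]
orientation: [0.002, 0.016, 1.0, -0.001]
contact_force: [0.0, 0.3, 6.7]
finger_gap: 0.0533
finger_force: 64.3
time_s: 32.55
tool_pos: [0.6282, -0.1758, 0.1596]
orientation: [0.0, 0.625, 0.781, -0.0]
contact_force: [0.7, -0.2, -1.2]
finger_gap: 0.0529
finger_force: 63.5
[ 0.62823128 -0.17578389  0.15959977] 12.693447903583436 [0.51393854 0.05977605] [ 1.01966744e+01 -2.38954808e+00 -8.82094218e-04]
```

```bash
python3 -m inch '[[[-1,0.5,-0.12,0,0],[-1,0.9,-0.21,0,0],[-1,0.9,-0.21,0,0],[-1,0.9,-0.21,0,0],[-1,0.9,-0.21,0,0],[-1,0.9,-0.21,0,0],[-1,0.9,-0.21,0,0],[-1,0.9,-0.21,0,0],[-1,0.9,-0.21,0,0],[-1,0.9,-0.21,0,0],[-1,0.9,-0.21,0,0],[-1,0.7,-0.17,0,0],[-1,0,0,0,0],[-1,0,0,0,0],[-1,0,0,0,0],[-1,0,0,0,0]]]'
python3 - <<'E'
from h import *
import pickle
c=grab("wrist"); pickle.dump(c,open("w11.pkl","wb")); cv2.imwrite("pics/w11.png",c["im"]);h=cv2.cvtColor(c["im"],cv2.COLOR_BGR2HSV)
s=manip.state();A=rot(s["orientation"]);tp=np.array(s["tool_pos"]);th=np.radians(12.4)
g=np.array([.516,.0504])+.0096*np.array([-np.sin(th),np.cos(th)]); d=A.T@[*(g-tp[:2]),0]; print(tp,np.degrees(np.arctan2(A[1,1],A[0,1])),d/.025)
print("lid",[x for x in blobs(c,h[...,2]<60)[0] if x[2][1]<260])
# heel in hand: near edge of top (heel top at tool z=-(.074-.0461)) toward jar
m=(h[...,1]>140)&(h[...,2]>105)&(h[...,0]<16);b,l=blobs(c,m);[print(x) for x in b]
for q in((13,-27),(13,27),(-7,0)): print(q,proj(c,tp+A@[q[0]/1000,q[1]/1000,-.028]).round(1))
E
```

```text
time_s: 33.88
tool_pos: [0.5153, 0.0596, 0.1592]
orientation: [0.0, 0.626, 0.78, 0.0]
contact_force: [0.2, -0.1, -0.7]
finger_gap: 0.0528
finger_force: 63.5
[0.51530703 0.05943052 0.15914126] 12.47082876414116 [ 2.53159027e-02 -5.04632949e-02 -2.46036519e-05]
lid [(1, [270, 145, 79, 78, 4792], [309.1, 183.6])]
(1, [497, 0, 82, 95, 3512], [535.5, 45.3])
(2, [236, 291, 151, 96, 13324], [311.5, 336.4])
(13, -27) [234.8 295.4]
(13, 27) [385.3 295.5]
(-7, 0) [310.  344.8]
```

```bash
python3 -m inch '[[[-1,-0.03,-0.03,0.6,0],[-1,0,0,0.6,0],[-1,0,0,0.4,0],[-1,0,0,0,0],[-1,0,0,0.4,0],[-1,0,0,0.4,0],[-1,0,0,0.4,0],[-1,0,0,0.4,0],[-1,0,0,0.4,0],[-1,0,0,0.3,0],[-1,0,0,0.2,0],[-1,0,0,0.14,0],[-1,0,0,0,0],[-1,0,0,0,0],[-1,0,0,0,0]]]'
```

```text
time_s: 35.18
tool_pos: [0.5146, 0.0593, 0.0533]
orientation: [0.0, 0.626, 0.78, 0.0]
contact_force: [-0.6, -0.4, -0.5]
finger_gap: 0.0533
finger_force: 63.5
```

```bash
python3 -m inch '[[[-1,0,0,0.07,0],[-1,0,0,0,0],[-1,0,0,0,0],[1,0,0,0,0],[1,0,0,0,0],[1,0,0,0,0],[1,0,0,0,0],[1,0,0,0,0],[1,0,0,-0.6,0],[1,0,0,-0.9,0],[1,0,0,-0.9,0],[1,0,0,-0.9,0],[1,0,0,-0.9,0],[1,0,0,-0.9,0],[1,0,0,-0.9,0],[1,0,0,-0.9,0],[1,0,0,0,0],[1,0,0,0,0]]]'
python3 - <<'E'
from h import *
import pickle
c=grab("wrist");h=cv2.cvtColor(c["im"],cv2.COLOR_BGR2HSV);cv2.imwrite("pics/w12.png",c["im"])
th=np.radians(12.4);Rz=np.array([[np.cos(th),-np.sin(th)],[np.sin(th),np.cos(th)]])
T=lambda u,v,z:(Rz.T@(plane(c,u,v,z)[:2]-[.516,.0504])).round(4)
for n,m,z in(("lid",h[...,2]<60,.083),("heel",(h[...,1]>140)&(h[...,2]>115)&(h[...,0]<16),.079),("pot",(h[...,1]<60)&(h[...,2]>50),.081)):
    for i,st,ce in blobs(c,m,600)[0]:
        if ce[1]<330 and 250<ce[0]<380:
            x,y,w,q,_=st; print(n,st,"span",T(x,y,z),T(x+w,y+q,z))
# brush from fixed views
for nm in("scene","side"):
    f=grab(nm); cv2.imwrite(f"pics/{nm}9.png",f["im"]); g=pickle.load(open(nm+"0.pkl","rb")); y,x=(slice(180,260),slice(440,500)) if nm=="scene" else (slice(135,215),slice(170,220))
    d=cv2.absdiff(f["im"],g["im"]).max(2); print(nm,"brush region changed px",int((d[y,x]>40).sum()))
    for i,st,ce in blobs(f,d>40,40)[0]: print(st)
E
```

```text
time_s: 36.68
tool_pos: [0.5151, 0.0592, 0.225]
orientation: [0.001, 0.626, 0.78, 0.001]
contact_force: [0.4, 0.1, -0.6]
finger_gap: 0.085
finger_force: 0.0
lid [279, 144, 61, 61, 2903] span [-0.024   0.0736] [0.0254 0.0249]
heel [279, 206, 65, 45, 2749] span [-0.0254  0.0233] [ 0.0302 -0.0162]
pot [280, 251, 61, 64, 3214] span [-0.0253 -0.0157] [ 0.0289 -0.0766]
scene brush region changed px 20
[295, 0, 35, 25, 490]
[390, 0, 34, 15, 281]
[449, 2, 11, 30, 208]
[287, 14, 7, 9, 48]
[309, 27, 19, 11, 99]
[348, 27, 20, 12, 154]
[329, 36, 21, 10, 148]
[309, 43, 40, 137, 4145]
[352, 51, 15, 40, 474]
[420, 71, 50, 20, 229]
[350, 105, 34, 19, 360]
[349, 120, 26, 58, 887]
[200, 162, 23, 33, 566]
[277, 163, 21, 33, 567]
[324, 200, 18, 8, 121]
[346, 202, 38, 28, 703]
[323, 216, 21, 11, 208]
[238, 222, 27, 27, 489]
side brush region changed px 0
[0, 0, 25, 278, 3530]
[237, 0, 56, 170, 6005]
[293, 0, 38, 63, 1860]
[289, 69, 39, 11, 265]
[292, 85, 53, 70, 1499]
[254, 213, 63, 55, 1759]
[388, 265, 32, 44, 770]
[298, 296, 32, 54, 1443]
[404, 348, 37, 57, 1573]
```

All three tops sit at the tray height with clear gaps, the brush stands as before and nothing else has moved. Handing in.

```bash
python3 -c "
from bench import manip
print(manip.close_job())"
```

```text
the job is handed in; nothing more can be done
None
```

I scrubbed the pot, stood the brush back in its block, packed the pot, heel and jar upright in the tray, and handed the job in at about 37 s; the hand-in returned no verdict.

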